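# Gauge the contact gap and hold the run button

### The job

Check the hold-to-run switch unit on the work board: take the gap gauge with the narrow, thin blade by its wooden handle, slide its blade into the unit's contact gap until the handle's front face is fully home against the unit, and let go of it. Then press the round palm button on top of the unit down 12 mm, so that its top face is level with the tops of the two guard posts beside it and the sprung contact sits on the blade, and finish while still holding it there. Leave the broad-bladed gauge, the tin and the wooden former where they are.

Things in the scene. Friction and masses are not known exactly. Their poses are not given: they have to be found in the camera images.
- gap_gauge: The gauge to use: wooden handle block 50 long (x) x 24 wide (y) x 45 mm high with a steel front plate, and a flat round-nosed steel blade 20 wide, 5 thick, 40 mm long, level, out of the front face. Loose, 0.14 kg, on the board. Origin under the centre of the block; z up, +x towards the blade; front face at x = 25 mm, blade underside at z = 13 mm. Grip it across its 24 mm width.
- gap_gauge_tip (a point): Tip of the gap gauge's blade, at mid-thickness (x = 65, y = 0, z = 15.5 mm in the gauge's frame).
- broad_gauge: A second gauge with the same handle, but its blade is 36 mm wide and 14 mm thick: too big for the gap. Not to be used or moved. Origin and axes as for gap_gauge.
- switch_unit: Switch unit, fixed: grey housing 54 (x) x 80 (y) mm, top at z = 50 mm, on a dark steel foot plate 70 wide, 8 mm thick. Origin on the board, on the middle line, below the housing's front face; z up, +x into the gap. Housing x = 0 to 54, plate x = -65 to 60 mm. Gauge home (standing on the plate, its face on the housing): its origin is at x = -25, y = 0, z = 8 mm here, x axes parallel.
- gap_mouth (a point): Middle of the lower edge of the contact gap, in the housing's front face, which looks to the unit's -x (x = 0, y = 0, z = 20.5 mm in the unit's frame; same axes). The gap is 25 mm wide (y = -12.5 to 12.5), 11.5 mm high (z = 20.5 to 32 mm) and goes right through; with the gauge standing on the foot plate its blade is 0.5 mm above the gap's floor.
- run_button (a joint): Travel of the palm button in m: 0 = up (sprung, returns when let go), grows as it is pressed straight down, 0.020 = bottom; to be held at 0.012. The spring takes about 2 N to start and 6.5 N at 0.012; with the blade in the gap the sprung contact meets it at about 0.007 and adds about 4 N at 0.012.
- button_top (a point): Centre of the palm button's top face (black round head, 44 mm diameter): x = 27, y = 0 mm in the unit's frame, 82 mm above the board when up and 70 mm when pressed 12 mm. The two steel guard posts, 10 mm diameter, stand at x = 27, y = -34 and +34 mm, and their tops are 70 mm above the board.
- contact_foot: The brass sprung contact inside the unit, 16 x 18 mm, carried by the button on its own spring; it comes down on the blade 27 mm behind the front face. Origin: centre of its underside, 33 mm above the board when the button is up.
- tin_box: Flat tin, 57 x 87 x 23 mm, loose, to be left alone. Origin under its centre.
- former: Round turned wooden former, 62 mm diameter, 55 mm high, loose, to be left alone. Origin under its centre.
- work_board: Plywood board, fixed on the bench, 315 (x) x 385 (y) x 25 mm thick; the unit, both gauges and the former stand on its top, 25 mm above the bench. Origin under its centre.

How it is judged:
By the outcome, as a careful person would: the job done as asked, in the order asked, and still so for the second after the job is handed in, while the arm keeps its last pose, push and grip.
It also fails if it takes over 48 s, if anything falls off the work surface, if the arm or the gripper's body presses on something with over 40 N, if the wrist force passes 120 N, or if a joint passes its speed limit or range.

### The arm

A 6-joint arm with a two-finger parallel gripper is mounted at the origin on a cart in front of the work surface, level with it; the furniture and walls round the work are solid. World frame = base frame: x ahead of the robot, y to its left, z up, the work surface at z = 0. Lengths are in mm, angles in rad, forces in N, time in s.
With the tool pointing down it reaches from about 300 to 775 mm from the base axis. Payload 14.6 kg.
Tool frame: the origin (TCP) lies on the centre line of the jaws, within the pads' length; the fingertips stand 14 mm ahead of it and the grasp point (between the pads) lies 5 mm behind it (robot.tcp_to_tips is the distance from the TCP to the fingertips, in mm); z points along the fingers, y is the direction in which the jaws open and shut (so a half turn about z gives the same grasp; the last joint's range is limited). The gripper opens to 94 mm and grips with 3 to 60 N. Pads are 16 mm wide; open, the fingers measure 119 mm over their backs; the gripper's body (75 mm by 177 mm) begins 78 mm behind the grasp point.
Start: joints at [-1.176, 0.3, 1.521, -0, 1.321, -0.067], TCP at [245.05, -492.382, 219.446] pointing down, gripper open.
Joint ranges: [-3.03, 3.03], [-0.79, 2.21], [0.23, 2.52], [-1.04, 4.18], [0, 3.07], [-2.55, 2.55]. Speed limits (rad/s): [2.22, 2.22, 2.57, 3.14, 3.14, 3.14].

### API

Orientations are given as a rotation vector (axis times angle).
In Python, from plant import robot, imaging, outline_of gives the robot as it stands.
- The arm moves only by the tool jog_arm, never from a script. Its argument "targets" is a list of rows, each an object with "angular": the turn, a rotation vector about the tool's x, y, z in rad, a list of three; "xyz": the shift along the tool's x, y, z in m, a list of three; "fingers": the opening, from 0 (shut) to 1 (fully open). A call has exactly 10 rows; each row shifts and turns the commanded pose from where the row before left it, along the tool's axes as they then stand; what a row does not reach is not made up. A row lasts 1/12 s, in which the tool goes at most 41.7 mm and 7.16 degrees, less where a joint would pass 70% of its speed; a pose out of reach is approached as far as the arm can. A call is refused whole if a number of a shift passes 0.0417 or a number of a turn 0.125, either way. A call with a gripper value outside its range is refused whole. The fingers move at their own pace and stop on an object; "force" is the grip in N (left out, the last holds). Time passes only in rows, so rows that do not move let the fingers close, or fill a call up. It gives the time, the measured TCP pose, the force and the opening at its end, in the units of the state.
- robot.get_state(): the state, without advancing time (a new reading comes with each control period).
- imaging.snapshot(name): name is "scene" or "top"; returns a dict with "pixels" (384x512x3 uint8, red, green, blue), "intrinsics" (3x3 intrinsics, pixels), "extrinsics" (4x4, takes a point from world to camera coordinates). Camera axes: x right, y down, z forward; pixel columns grow to the right and rows downward; lengths in mm; the calibration is good to about 2 mm. A picture is of the moment at which its call begins. There is no depth.
- robot.sign_off(): hands the job in, once; it reports no verdict.
Trained networks look in the newest picture that a camera, given by its name, has taken for a name from the list of things; names that differ only in an ending like _2 or _b are one class to them, and where a whole thing is asked for, a point or a joint stands for the part that bears it (a point fixed in the world has none). Each returns a list of dicts, best first, with "conf" (0 to 1); they miss things now and then, are a little off and sometimes report something else, mostly with a low value. They report only what shows in the picture. A call takes as long as a camera call.
- outline_of(camera, label): "region" (384x512 bool, what is visible of it) and "extent" ([left, top, right, bottom] in pixels, round what is visible of it).
The state is a dict: "time_s": time; "qpos": joint angles; "joint_vel": joint speeds; "joint_efforts": joint torques, N m; "tool_pos": TCP position; "orientation": TCP orientation; "ft_force": force on the tool from outside, world axes, zero at the start; "moment": the same for the moment, N m; "gripper_width": finger opening in mm.
Only numpy, scipy, OpenCV 4.12 (cv2) and the standard library are available. Lean on these libraries where they do the work, as an engineer would, in place of code of your own. Each camera call takes 0.05 s, during which the arm holds its last target. There are 200 camera calls.

## Working session

There is one attempt and no reset: what is moved stays moved. The work goes in short steps, Python scripts to look and compute and a tool call to move; the robot and the scene stay as the last step left them, time stands still between calls to the robot, and variables do not carry over. Pictures are saved under pics/ and viewed, about 8 in all and at most 12, crops included, and the job is handed in when it is done.

Besides the shell and the picture viewer there is one more tool, called after "Request:" as name([rows], argument=value, ...), one row to a line, values as JSON. jog_arm: Moves the arm, as the interface text tells. Its arguments: {"type":"object","properties":{"targets":{"type":"array","items":{"type":"object","properties":{"angular":{"type":"array","items":{"type":"number"}},"xyz":{"type":"array","items":{"type":"number"}},"fingers":{"type":"number"}}}},"force":{"type":"number"}},"required":["targets"]}

```bash
ls; mkdir -p pics; python3 - <<'E'
from plant import robot, imaging, outline_of
import cv2, numpy as np
print(robot.get_state(), robot.tcp_to_tips)
for c in ("scene","top"):
    s=imaging.snapshot(c); cv2.imwrite(f"pics/{c}0.png",cv2.resize(s["pixels"][:,:,::-1],(800,600),interpolation=cv2.INTER_CUBIC))
    print(c,s["intrinsics"].tolist(),np.round(s["extrinsics"],4).tolist())
    for n in ("gap_gauge","broad_gauge","switch_unit","run_button","tin_box","former","work_board"):
        for d in outline_of(c,n)[:2]: print(n,round(d["conf"],2),np.round(d["extent"],1))
print(robot.get_state()["time_s"])
E
```

```text
pics
{'time_s': 0.0, 'qpos': array([-1.17557389e+00,  3.00473806e-01,  1.52162130e+00, -1.39009507e-05,
        1.32071015e+00, -6.66144976e-02]), 'joint_vel': array([ 0.00041882, -0.00129273,  0.00025061,  0.00032002, -0.00102696,
        0.00102761]), 'joint_efforts': array([-3.78014665e-04, -5.31809378e+01, -3.52739060e+01,  7.07588461e-02,
        2.43675703e-02, -5.70044585e-05]), 'tool_pos': array([ 244.96077093, -492.13972652,  218.8678297 ]), 'orientation': array([-3.05704045e+00, -7.18753656e-01,  3.32294628e-04]), 'ft_force': array([-0.22320693, -0.55620678, -0.38500505]), 'moment': array([-0.01822868, -0.00865536, -0.03886028]), 'gripper_width': 93.99317026994797} 14.0
scene [[398.68363988167096, 0.0, 262.3714980802096], [0.0, 398.68363988167096, 196.61207386960277], [0.0, 0.0, 1.0]] [[0.8281, -0.5604, 0.0154, -579.5336], [-0.2671, -0.4185, -0.8681, 148.7948], [0.4929, 0.7147, -0.4962, 927.6818], [0.0, 0.0, 0.0, 1.0]]
broad_gauge 0.83 [237.7 227.2 271.1 253.7]
switch_unit 0.81 [243.9 171.3 276.8 208.5]
run_button 0.55 [255.9 172.6 267.  189.1]
tin_box 0.69 [313.3 231.6 351.8 254.6]
former 0.68 [293.5 194.6 320.9 227.4]
former 0.26 [312.2 233.3 353.5 256.1]
work_board 0.65 [171.2 167.5 340.5 273.4]
work_board 0.5 [253.9 175.1 270.7 187.9]
top [[403.64192911690367, 0.0, 260.049817248206], [0.0, 403.64192911690367, 198.7183787285704], [0.0, 0.0, 1.0]] [[-0.0119, -0.9999, 0.0044, -190.8456], [-0.9962, 0.0115, -0.0864, 578.0422], [0.0863, -0.0054, -0.9963, 897.4159], [0.0, 0.0, 0.0, 1.0]]
gap_gauge 0.85 [156.6 214.6 173.4 255.3]
broad_gauge 0.59 [287.  218.8 308.4 260.8]
switch_unit 0.73 [206.6 169.3 243.1 223.1]
run_button 0.78 [211.8 169.5 232.4 188.5]
run_button 0.29 [147.4 133.9 317.8 274.7]
tin_box 0.74 [316.5 144.  355.4 185.5]
former 0.64 [269.6 143.4 295.6 173.8]
work_board 0.65 [146.5 131.7 315.5 273.8]
0.8
```

```bash
python3 - <<'E'
import cv2
a=cv2.imread("pics/top0.png")
# crop from top0 at scale 800/512=1.5625
s=1.5625
c=a[int(120*s):int(285*s),int(135*s):int(365*s)]
cv2.imwrite("pics/topc.png",cv2.resize(c,(800,int(800*c.shape[0]/c.shape[1])),interpolation=cv2.INTER_CUBIC))
E
```

```text
(no output)
```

View pics/topc.png

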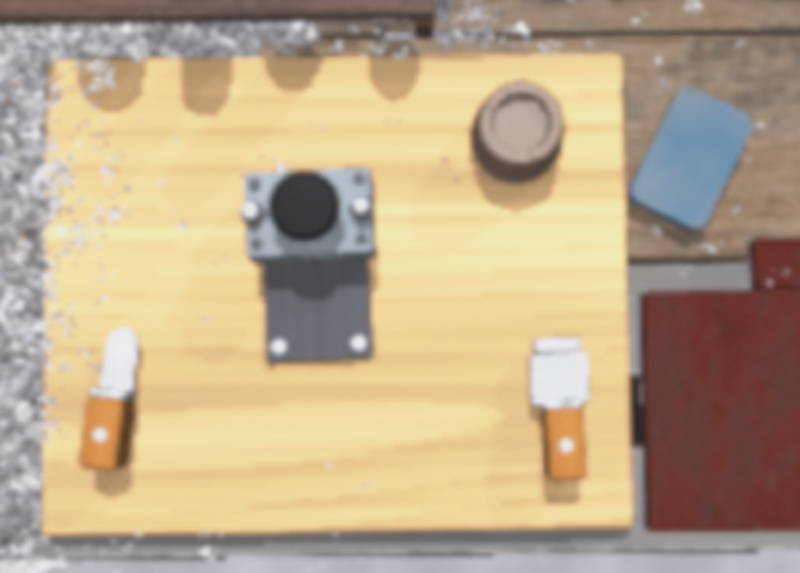

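View pics/scene0.png

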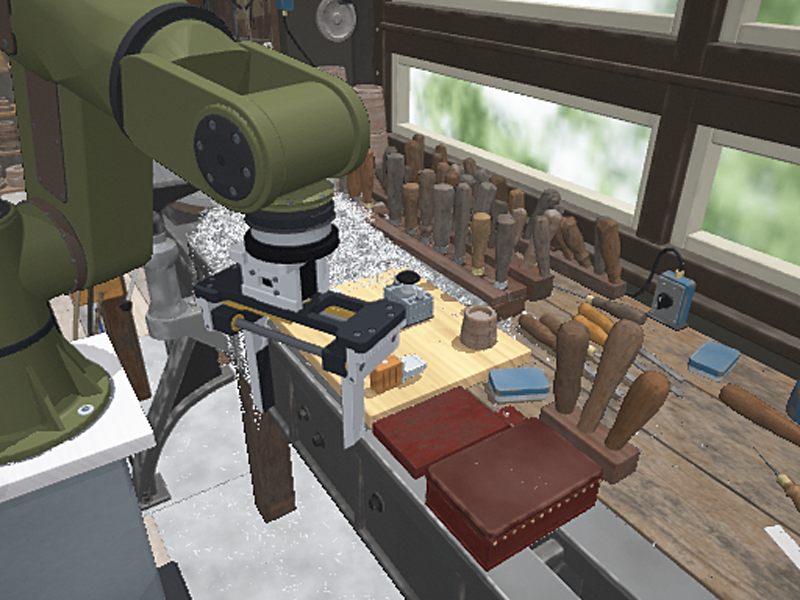

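The top view shows, in crop pixels, the gap gauge at (110,400) with its blade pointing up and slightly right. The unit is at (310,260), with the foot plate towards the robot. The broad gauge is at (563,410), and the former and tin are at the right. The scene view shows the gripper partly hiding the board. Next I fit the models to the masks.

```bash
cat > h.py <<'E'
import cv2, numpy as np
from scipy.optimize import minimize
def box(x0,x1,y0,y1,z0,z1): return np.array([[x,y,z] for x in (x0,x1) for y in (y0,y1) for z in (z0,z1)],float)
def cyl(x,y,r,z0,z1):
    t=np.linspace(0,2*np.pi,32,endpoint=False); c=np.c_[x+r*np.cos(t),y+r*np.sin(t)]
    return np.vstack([np.c_[c,0*t+z0],np.c_[c,0*t+z1]])
nose=np.array([[25,-10],[25,10],[55,10],[55,-10]]+[[55+10*np.cos(a),10*np.sin(a)] for a in np.linspace(-1.5,1.5,9)])
GAUGE=[box(-25,25,-12,12,0,45),np.vstack([np.c_[nose,0*nose[:,0]+13],np.c_[nose,0*nose[:,0]+18]])]
UNIT=[box(0,54,-40,40,0,50),box(-65,60,-35,35,0,8),cyl(27,0,22,70,82),cyl(27,0,10,50,75),cyl(27,34,5,50,70),cyl(27,-34,5,50,70)]
def tf(P,p,z): 
    c,s=np.cos(p[2]),np.sin(p[2]); return P@np.array([[c,s,0],[-s,c,0],[0,0,1]])+[p[0],p[1],z]
def proj(S,P):
    q=P@S["extrinsics"][:3,:3].T+S["extrinsics"][:3,3]; q=q@S["intrinsics"].T; return q[:,:2]/q[:,2:]
def sil(S,M,p,z,k=6):
    m=np.zeros((384*k,512*k),np.uint8)
    for P in M:
        h=cv2.convexHull(((proj(S,tf(P,p,z))+.5)*k-.5).astype(np.float32)); cv2.fillConvexPoly(m,np.round(h*16).astype(np.int32),1,cv2.LINE_8,4)
    return m
def fit(S,M,reg,p0,z,k=6):
    R=cv2.resize(reg.astype(np.float32),None,fx=k,fy=k,interpolation=cv2.INTER_LINEAR)>.5
    f=lambda p:(lambda m:1-(m&R).sum()/(m|R).sum())(sil(S,M,p,z,k)>0)
    return minimize(f,p0,method="Nelder-Mead",options=dict(initial_simplex=np.array(p0)+np.array([[0,0,0],[8,0,0],[0,8,0],[0,0,.15]]),xatol=.05,fatol=1e-4))
def ray(S,uv,z):
    R,t=S["extrinsics"][:3,:3],S["extrinsics"][:3,3]; C=-R.T@t; d=R.T@np.linalg.inv(S["intrinsics"])@[*uv,1]
    return C+d*(z-C[2])/d[2]
def overlay(S,L,name,x0,y0,x1,y1,k=12):
    im=cv2.resize(S["pixels"][y0:y1,x0:x1,::-1],None,fx=k,fy=k,interpolation=cv2.INTER_CUBIC)
    for M,p,z,col in L:
        for P in M:
            h=cv2.convexHull(((proj(S,tf(P,p,z))+.5-[x0,y0])*k).astype(np.float32)); cv2.polylines(im,[h.astype(np.int32)],True,col,1)
    cv2.imwrite(name,im)
E
python3 - <<'E'
from h import *
from plant import imaging,outline_of
S=imaging.snapshot("top")
g=outline_of("top","gap_gauge")[0]["region"]; u=outline_of("top","switch_unit")[0]["region"]
print(ray(S,(260,199),25), -S["extrinsics"][:3,:3].T@S["extrinsics"][:3,3])
fg=fit(S,GAUGE,g,[*ray(S,(164,243),60)[:2],-.1],25); print(fg.x,fg.fun)
fu=fit(S,UNIT,u,[*ray(S,(224,194),60)[:2],0],25); print(fu.x,fu.fun)
np.save("p.npy",[fg.x,fu.x])
overlay(S,[(GAUGE,fg.x,25,(255,0,0)),(UNIT,fu.x,25,(0,0,255))],"pics/ov.png",150,164,250,228,8)
E
```

```text
[ 575.16247449 -197.47591732   25.        ] [ 496.10859723 -192.5734332   944.8290494 ]
[ 4.79427723e+02  1.21724186e+01 -1.38840103e-01] 0.10504420176807072
[ 5.86185623e+02 -1.18352563e+02  4.60930602e-02] 0.041428694429297086
```

View pics/ov.png

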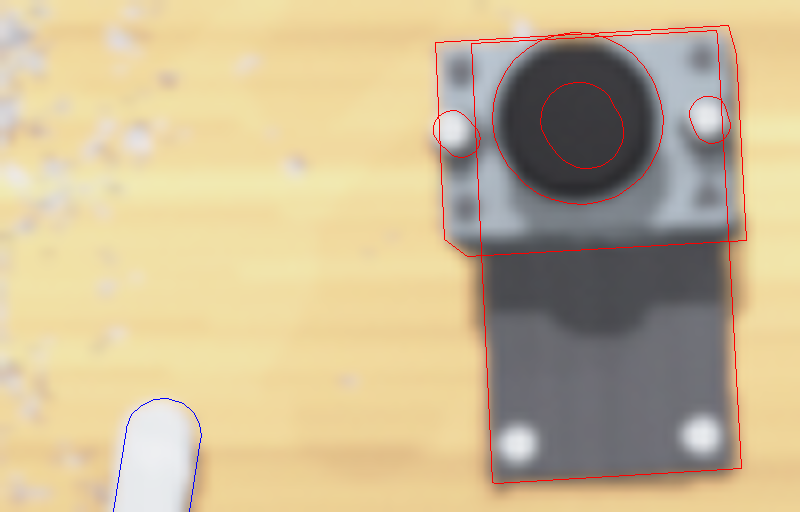

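The model overlay matches the posts, button, plate and housing edges to within about 1 px. I'll move towards the gauge.

Request:
jog_arm([
  {"xyz": [0.029, -0.0231, 0], "angular": [0, 0, 0], "fingers": 1},
  {"xyz": [0.029, -0.0231, 0], "angular": [0, 0, 0], "fingers": 1},
  {"xyz": [0.029, -0.0231, 0], "angular": [0, 0, 0], "fingers": 1},
  {"xyz": [0.029, -0.0231, 0], "angular": [0, 0, 0], "fingers": 1},
  {"xyz": [0.029, -0.0231, 0], "angular": [0, 0, 0], "fingers": 1},
  {"xyz": [0.029, -0.0231, 0], "angular": [0, 0, 0], "fingers": 1},
  {"xyz": [0.029, -0.0231, 0], "angular": [0, 0, 0], "fingers": 1},
  {"xyz": [0.029, -0.0231, 0], "angular": [0, 0, 0], "fingers": 1},
  {"xyz": [0.029, -0.0231, 0], "angular": [0, 0, 0], "fingers": 1},
  {"xyz": [0.029, -0.0231, 0], "angular": [0, 0, 0], "fingers": 1},
])

```text
time_s: 1.78
tool_pos: [402.1, -154.6, 219.7]
orientation: [3.058, 0.719, 0.001]
ft_force: [0.7, -0.7, -0.5]
gripper_width: 94.1
```

Request:
jog_arm([
  {"xyz": [0.029, -0.0231, 0], "angular": [0, 0, 0], "fingers": 1},
  {"xyz": [0.029, -0.0231, 0], "angular": [0, 0, 0], "fingers": 1},
  {"xyz": [0.029, -0.0231, 0], "angular": [0, 0, 0], "fingers": 1},
  {"xyz": [0.029, -0.0231, 0], "angular": [0, 0, 0], "fingers": 1},
  {"xyz": [0.029, -0.0231, 0], "angular": [0, 0, 0], "fingers": 1},
  {"xyz": [0, 0, 0], "angular": [0, 0, 0.12], "fingers": 1},
  {"xyz": [0, 0, 0], "angular": [0, 0, 0.12], "fingers": 1},
  {"xyz": [0, 0, 0], "angular": [0, 0, 0.12], "fingers": 1},
  {"xyz": [0, 0, 0], "angular": [0, 0, 0.12], "fingers": 1},
  {"xyz": [0, 0, 0], "angular": [0, 0, 0.12], "fingers": 1},
])

```text
time_s: 2.62
tool_pos: [480.1, 11.8, 219.5]
orientation: [3.133, -0.226, 0.0]
ft_force: [1.1, -0.3, 1.0]
gripper_width: 93.7
```

```bash
cat >> h.py <<'E'
def st():
    from plant import robot
    from scipy.spatial.transform import Rotation as Ro
    s=robot.get_state(); R=Ro.from_rotvec(s["orientation"]).as_matrix()
    print("t",round(s["time_s"],2),"tcp",np.round(s["tool_pos"],1),"yaw",round(np.arctan2(R[1,0],R[0,0]),3),"tz",np.round(R[:,2],3),"F",np.round(s["ft_force"],1),"w",round(s["gripper_width"],1),"q",np.round(s["qpos"],2))
    return s["tool_pos"],R
def go(target):  # shift in tool axes, mm
    p,R=st(); print("shift tool",np.round(R.T@(np.array(target)-p),1))
E
python3 - <<'E'
from h import *
from plant import imaging,outline_of
p=np.load("p.npy")
go([p[0,0],p[0,1],52])
S=imaging.snapshot("scene")
for n,M,q in (("switch_unit",UNIT,p[1]),("gap_gauge",GAUGE,p[0])):
    d=outline_of("scene",n)
    if d:
        f=fit(S,M,d[0]["region"],q,25); print(n,d[0]["conf"],f.x,f.fun,q)
overlay(S,[(GAUGE,p[0],25,(255,0,0)),(UNIT,p[1],25,(0,0,255))],"pics/ovs.png",190,160,290,230,8)
S=imaging.snapshot("top")
for n,M,q in (("switch_unit",UNIT,p[1]),("gap_gauge",GAUGE,p[0])):
    d=outline_of("top",n)
    if d: print("top",n,d[0]["conf"],d[0]["extent"])
E
```

```text
t 2.62 tcp [480.1  11.8 219.5] yaw -0.144 tz [ 0. -0. -1.] F [ 1.1 -0.3  1. ] w 93.7 q [-0.05  0.14  1.71 -0.    1.29  1.66]
shift tool [ -0.7  -0.3 167.5]
switch_unit 0.76 [ 5.86789981e+02 -1.17730535e+02  6.98104877e-02] 0.06265852714844589 [ 5.86185623e+02 -1.18352563e+02  4.60930602e-02]
gap_gauge 0.53 [ 4.79294290e+02  1.20653911e+01 -1.70488120e-01] 0.09984681799192308 [ 4.79427723e+02  1.21724186e+01 -1.38840103e-01]
top switch_unit 0.59 [205.9, 171.7, 241.1, 224.9]
top gap_gauge 0.48 [163.1, 212.2, 175.9, 228.0]
```

View pics/ovs.png

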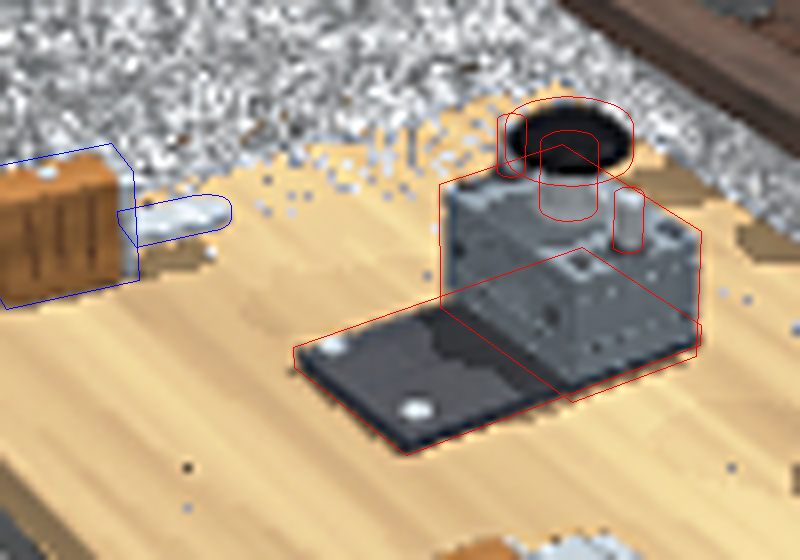

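The scene view agrees with the top fit to about 1 mm for both the unit and the gauge. I'll go down and grip.

Request:
jog_arm([
  {"xyz": [-0.0007, 0, 0.03], "angular": [0, 0, 0.01], "fingers": 1},
  {"xyz": [0, 0, 0.035], "angular": [0, 0, 0], "fingers": 1},
  {"xyz": [0, 0, 0.035], "angular": [0, 0, 0], "fingers": 1},
  {"xyz": [0, 0, 0.03], "angular": [0, 0, 0], "fingers": 1},
  {"xyz": [0, 0, 0.02], "angular": [0, 0, 0], "fingers": 1},
  {"xyz": [0, 0, 0.012], "angular": [0, 0, 0], "fingers": 1},
  {"xyz": [0, 0, 0.005], "angular": [0, 0, 0], "fingers": 1},
  {"xyz": [0, 0, 0], "angular": [0, 0, 0], "fingers": 1},
  {"xyz": [0, 0, 0], "angular": [0, 0, 0], "fingers": 0.5},
  {"xyz": [0, 0, 0], "angular": [0, 0, 0], "fingers": 0.4},
], force=20)

```text
time_s: 3.75
tool_pos: [480.0, 11.7, 53.5]
orientation: [-3.133, 0.232, -0.003]
ft_force: [-0.2, 0.5, -0.3]
gripper_width: 83.8
```

Request:
jog_arm([
  {"xyz": [0, 0, 0], "angular": [0, 0, 0], "fingers": 0.3},
  {"xyz": [0, 0, 0], "angular": [0, 0, 0], "fingers": 0.2},
  {"xyz": [0, 0, 0], "angular": [0, 0, 0], "fingers": 0},
  {"xyz": [0, 0, 0], "angular": [0, 0, 0], "fingers": 0},
  {"xyz": [0, 0, 0], "angular": [0, 0, 0], "fingers": 0},
  {"xyz": [0, 0, 0], "angular": [0, 0, 0], "fingers": 0},
  {"xyz": [0, 0, 0], "angular": [0, 0, 0], "fingers": 0},
  {"xyz": [0, 0, 0], "angular": [0, 0, 0], "fingers": 0},
  {"xyz": [0, 0, 0], "angular": [0, 0, 0], "fingers": 0},
  {"xyz": [0, 0, 0], "angular": [0, 0, 0], "fingers": 0},
])

```text
time_s: 4.58
tool_pos: [479.4, 11.7, 52.4]
orientation: [3.133, -0.232, -0.0]
ft_force: [-0.2, -0.0, 0.8]
gripper_width: 23.7
```

```bash
python3 -c "
from h import *; st()"
```

```text
t 4.58 tcp [479.4  11.7  52.4] yaw -0.148 tz [-0. -0. -1.] F [-0.2 -0.   0.8] w 23.7 q [-0.05  0.36  1.87 -0.    0.91  1.67]
```

Request:
jog_arm([
  {"xyz": [0, 0, -0.012], "angular": [0, 0, 0], "fingers": 0},
  {"xyz": [0, 0, -0.013], "angular": [0, 0, 0], "fingers": 0},
  {"xyz": [0.007, 0.0216, 0], "angular": [0, 0, 0], "fingers": 0},
  {"xyz": [0.007, 0.0216, 0], "angular": [0, 0, 0], "fingers": 0},
  {"xyz": [0.007, 0.0216, 0], "angular": [0, 0, 0], "fingers": 0},
  {"xyz": [0.007, 0.0216, 0], "angular": [0, 0, 0], "fingers": 0},
  {"xyz": [0.007, 0.0216, 0], "angular": [0, 0, 0], "fingers": 0},
  {"xyz": [0.007, 0.0216, 0], "angular": [0, 0, 0], "fingers": 0},
  {"xyz": [0, 0, 0], "angular": [0, 0, -0.102], "fingers": 0},
  {"xyz": [0, 0, 0], "angular": [0, 0, -0.102], "fingers": 0},
])

```text
time_s: 5.42
tool_pos: [501.6, -123.7, 77.1]
orientation: [-3.14, -0.091, 0.001]
ft_force: [0.0, -0.5, -1.7]
gripper_width: 23.8
```

```bash
python3 - <<'E'
from h import *
from plant import imaging,outline_of
p,R=st(); z=p[2]-27.4; q=[p[0],p[1],np.arctan2(R[1,0],R[0,0])]
U=[586.4,-118.1,.056]
for c,b in (("scene",(205,160,285,230)),("top",(195,160,255,250))):
    S=imaging.snapshot(c)
    for n,M,q0,zz in (("switch_unit",UNIT,U,25),("gap_gauge",GAUGE,q,z)):
        d=outline_of(c,n)
        if d: f=fit(S,M,d[0]["region"],q0,zz); print(c,n,d[0]["conf"],np.round(f.x,3),f.fun)
    overlay(S,[(GAUGE,q,z,(255,0,0)),(UNIT,U,25,(0,0,255))],f"pics/pre_{c}.png",*b,8 if c=="scene" else 6)
a,b=[cv2.imread(f"pics/pre_{c}.png") for c in("scene","top")]
m=np.zeros((max(a.shape[0],b.shape[0]),a.shape[1]+b.shape[1],3),np.uint8); m[:a.shape[0],:a.shape[1]]=a; m[:b.shape[0],a.shape[1]:]=b
print(m.shape); m=m[:,:]; cv2.imwrite("pics/pre.png",cv2.resize(m,(800,int(800*m.shape[0]/m.shape[1]))))
E
```

```text
t 5.42 tcp [ 501.6 -123.7   77.1] yaw 0.058 tz [-0.001  0.    -1.   ] F [ 0.  -0.5 -1.7] w 23.8 q [-0.31  0.4   1.75 -0.    0.99  1.2 ]
scene switch_unit 0.89 [ 5.85759e+02 -1.20040e+02  4.70000e-02] 0.08064867218110583
scene gap_gauge 0.65 [ 5.57177e+02 -1.74746e+02 -8.50000e-02] 0.5901514218884649
top switch_unit 0.57 [ 5.87131e+02 -1.18743e+02  6.00000e-02] 0.27494725890818716
top gap_gauge 0.59 [ 516.231 -155.998    0.748] 0.8672991858452465
(560, 1000, 3)
```

View pics/pre.png

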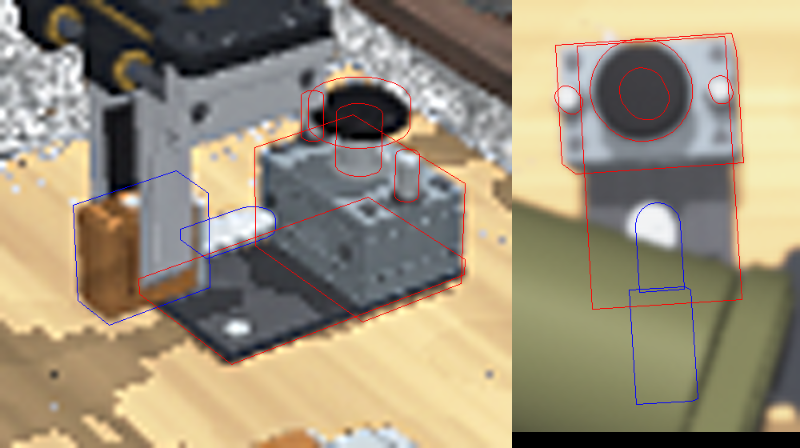

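In the top part, the blade tip shows at (650,222), while the model, assuming a perfectly aligned grip, puts it at about (660,205). That is about 4 mm towards +y. The unit overlay fits. I'll measure the blade numerically.

```bash
python3 - <<'E'
from h import *
from plant import imaging
p,R=st(); z=p[2]-27.4; q=[p[0],p[1],np.arctan2(R[1,0],R[0,0])]
for c,b in (("top",(216,198,234,214)),("scene",(228,186,254,202))):
    S=imaging.snapshot(c); g=S["pixels"].astype(int)
    tip=proj(S,tf(np.array([[65,0,18.],[55,10,18],[55,-10,18],[30,10,18],[30,-10,18]]),q,z)); print(c,np.round(tip,1).tolist())
    print(b); print(g[b[1]:b[3],b[0]:b[2]].mean(2).astype(int))
E
```

```text
t 5.72 tcp [ 501.8 -122.4   77.4] yaw 0.053 tz [-0.  0. -1.] F [-0.   0.2 -2.3] w 23.8 q [-0.31  0.39  1.76  0.    0.99  1.21]
top [[224.1, 201.6], [219.7, 206.5], [228.9, 205.9], [220.4, 217.9], [229.6, 217.3]]
(216, 198, 234, 214)
[[ 82  84  84  84  82  83  84  85  82  82  83  84  84  84  85  85  83  83]
 [ 83  84  84  82  82  83  84  84  83  82  82  84  84  84  85  85  85  84]
 [ 83  84  84  83  82  84  85  86  84  83  82  83  84  84  85  85  85  84]
 [ 83  84  84  83  85  91 104 113 109  95  87  84  85  84  86  88  91  91]
 [ 90  90  88  90 111 143 171 186 181 158 130 100  86  85  90 100 106 109]
 [106 106 104 119 169 216 231 235 235 229 207 150 100  89  99 112 116 118]
 [114 115 124 162 217 238 242 243 243 242 236 203 132  98 106 117 120 120]
 [114 118 141 200 235 242 243 243 243 243 241 222 160 118 114 120 122 121]
 [112 118 149 214 239 242 242 241 241 241 241 231 188 135 120 122 123 122]
 [102 112 145 210 237 242 242 240 236 240 242 239 214 149 123 123 123 122]
 [ 92  98 124 182 222 234 239 239 239 242 243 242 222 155 124 123 122 122]
 [ 92  92 102 132 161 183 206 221 232 238 
[... 1486 characters left out ...]
32 245 229
  145 125  89 103 120  95 104 102]
 [137 154 152 151 152 154 151 100 148 237 227 227 229 232 249 197 148 150
  138  90  92  91  75 118 111 109]
 [132 154 151 152 152 154 151 100 152 245 240 252 194 135 159 188 178 134
  103  75  97  97  91  94 113 105]
 [126 154 151 153 151 155 150 103 146 193 138 156 174 169 129 106  70  60
   55  55  77 122  98  94  98 110]
 [124 152 151 153 151 153 152 105 147 185 163  96 127  91  56  54  50  55
   55  55  53  54  98  99  96  97]
 [138 152 154 155 155 157 157 111 145 123  92  82  88  83  82  51  54  57
   59  59  59  55  61  73  98  97]
 [141 153 157 158 145 130 101 108 146  91  81  86  84  88  89  86  55  60
   60  59  57  56  59  58  73  90]]
```

```bash
python3 - <<'E'
from h import *
from scipy.optimize import least_squares
from plant import imaging
S=imaging.snapshot("top"); g=S["pixels"].mean(2)
g0=cv2.resize(cv2.imread("pics/top0.png"),(512,384),interpolation=cv2.INTER_AREA).mean(2)
def edges(row,l,r,n):  # two outer subpixel crossings of dark/bright vs board
    v=n[row,l:r]; d=np.abs(np.gradient(v)); h=(r-l)//2
    f=lambda a,o:(np.arange(len(a))*np.clip(a-.35*a.max(),0,None)).sum()/np.clip(a-.35*a.max(),0,None).sum()+o
    return f(d[:h],l),f(d[h:],l+h)
obs=[]
for row in (206,209,212,215,218):
    a,b=edges(row,205,248,g0); obs.append((row,a,b,35,33)); 
for row in range(176,192,3):
    a,b=edges(row,200,250,g0); print(row,round(a,2),round(b,2))
print(np.round(obs,2).tolist())
# button: dark centroid; posts
for n,G in (("g0",g0),("g",g)):
    sub=np.clip(100-G[165:195,208:236],0,60); ys,xs=np.mgrid[165:195,208:236]; print(n,"button",(sub*xs).sum()/sub.sum(),(sub*ys).sum()/sub.sum())
def res(p):
    r=[]
    for row,a,b,w,z in obs:
        for s,c in ((1,a),(-1,b)):
            L=proj(S,tf(np.array([[-65,s*w,8.],[0,s*w,8.]]),[586.4,p[0],p[1]],25)); r.append(np.interp(row,*(L[::-1].T[[1,0]] if L[0,1]>L[1,1] else L.T[[1,0]]))-c)
    return r
f=least_squares(res,[-118.4,.05]); print("plate midline y0,yaw at x=586.4:",f.x,np.round(f.fun,2))
for P in ([27,0,82],[27,34,70],[27,-34,70]): print(P,proj(S,tf(np.array([P],float),[586.4,*f.x],25)))
ys=g0[172:190,205:214].astype(int); print(ys); print(g0[172:190,237:246].astype(int))
E
```

```text
176 211.9 233.4
179 210.03 235.44
182 210.31 235.83
185 210.55 234.85
188 211.97 235.93
191 209.73 240.36
[[206.0, 209.96, 240.82, 35.0, 33.0], [209.0, 210.38, 240.81, 35.0, 33.0], [212.0, 210.31, 240.89, 35.0, 33.0], [215.0, 210.28, 241.4, 35.0, 33.0], [218.0, 214.34, 237.29, 35.0, 33.0]]
g0 button 221.72067374628048 179.71570527695124
g button 221.6898130723874 179.5853719734036
plate midline y0,yaw at x=586.4: [-1.18931625e+02  1.28595054e-02] [ 0.1   0.2  -0.27  0.27 -0.16  0.25 -0.08 -0.19 -4.1   3.97]
[27, 0, 82] [[222.24336825 177.86523854]]
[27, 34, 70] [[206.7116319  179.02878996]]
[27, -34, 70] [[238.7722082  178.26124798]]
[[179 147 131 140 167 189 194 186 161]
 [181 147 128 138 166 190 191 174 133]
 [187 162 146 157 178 192 185 156 106]
 [193 181 174 179 189 192 176 136  86]
 [194 188 186 188 192 188 163 116  71]
 [200 195 187 181 184 183 153 101  63]
 [218 219 205 175 166 169 145  94  59]
 [227 231 219 179 151 151 135  91  58]
 [226 231 219 175 136 131 123  91  61]
 [208 214 197 151 120 123 120  96  65]
 [165 165 148 118 111 130 135 113  73]
 [136 114 102  99 118 149 160
[... 247 characters left out ...]
148 149 161 161 158 177 195 200 200]
 [173 173 175 166 157 175 195 202 201]
 [186 186 184 169 158 175 196 203 203]
 [188 188 183 165 154 175 198 204 204]
 [197 197 183 156 147 174 199 205 205]
 [218 220 206 166 148 175 200 207 207]
 [226 231 220 179 155 180 205 211 211]
 [215 222 208 166 151 183 208 214 215]
 [179 185 167 135 138 180 208 216 216]
 [129 130 119 109 128 175 205 212 213]
 [105  99  97 102 124 169 200 209 208]
 [119 108 111 115 130 170 200 208 207]
 [138 126 128 130 139 174 203 211 212]
 [157 143 145 149 153 180 206 214 214]
 [161 148 154 162 161 182 207 215 215]
 [151 136 146 159 163 183 207 214 215]
 [139 125 134 153 162 183 206 214 213]
 [143 136 143 156 163 181 204 213 214]]
```

Unit estimate: (586.4, -118.4), yaw about 0.05. Relative to the unit, the blade is 0 to 2 mm too far towards +y: the top camera says 2 and the scene camera says about 0. I'll correct by 1.2 mm, lower to 2.5 mm above the plate, and start the entry slowly.

Request:
jog_arm([
  {"xyz": [0, 0.0012, 0.004], "angular": [0, 0, 0], "fingers": 0},
  {"xyz": [0, 0, 0.004], "angular": [0, 0, 0], "fingers": 0},
  {"xyz": [0, 0, 0.004], "angular": [0, 0, 0], "fingers": 0},
  {"xyz": [0, 0, 0.0025], "angular": [0, 0, 0], "fingers": 0},
  {"xyz": [0, 0, 0], "angular": [0, 0, 0], "fingers": 0},
  {"xyz": [0.005, 0, 0], "angular": [0, 0, 0], "fingers": 0},
  {"xyz": [0.005, 0, 0], "angular": [0, 0, 0], "fingers": 0},
  {"xyz": [0.005, 0, 0], "angular": [0, 0, 0], "fingers": 0},
  {"xyz": [0.004, 0, 0], "angular": [0, 0, 0], "fingers": 0},
  {"xyz": [0, 0, 0], "angular": [0, 0, 0], "fingers": 0},
])

```text
time_s: 6.7
tool_pos: [521.7, -122.7, 63.0]
orientation: [3.14, 0.088, 0.001]
ft_force: [0.5, -0.6, -1.7]
gripper_width: 23.9
```

```bash
python3 - <<'E'
from h import *
from plant import imaging
p,R=st(); z=p[2]-27.4; U=[586.4,-118.4,.05]
q=[p[0],p[1],np.arctan2(R[1,0],R[0,0])]
ims=[]
for c,b in (("scene",(215,165,280,215)),("top",(200,165,250,215))):
    S=imaging.snapshot(c)
    im=cv2.resize(S["pixels"][b[1]:b[3],b[0]:b[2],::-1],None,fx=7,fy=7,interpolation=cv2.INTER_CUBIC); ims.append(im)
    if c=="top": print(S["pixels"][194:208,214:234].mean(2).astype(int)); print(np.round(proj(S,tf(np.array([[-5,12.5,43],[-5,-12.5,43],[0,0,43],[-10,0,43],[-20,0,43.]]),U,25)),1).tolist())
cv2.imwrite("pics/ent.png",np.hstack(ims)); st()
E
```

```text
t 6.7 tcp [ 521.7 -122.7   63. ] yaw 0.056 tz [ 0. -0. -1.] F [ 0.5 -0.6 -1.7] w 23.9 q [-0.3   0.45  1.71  0.    0.98  1.22]
[[ 99  95  94  91  89  90  96 111 133 152 153 141 125 109  98  95  92  91
   90  87]
 [ 88  87  86  84  85  89 108 140 165 177 179 171 156 130 101  88  86  86
   85  84]
 [ 93  91  88  88  86  92 118 151 171 179 181 182 177 159 125  95  86  85
   85  84]
 [ 99  96  95  93  92  93 106 124 138 151 161 169 174 169 142 103  87  85
   85  84]
 [103 102 101  99  97  97  98 100 106 113 123 131 141 145 131 102  87  85
   84  84]
 [107 107 105 104 102 101  99  99  98  98  99 102 106 111 106  93  86  85
   84  84]
 [111 110 109 108 107 105 104 103 102 100  99  98  98  97  95  92  88  88
   85  84]
 [114 112 112 111 110 110 108 107 106 104 103 102 101 100  98  96  95  93
   90  89]
 [116 114 114 114 113 112 111 110 109 108 107 106 105 104 102 101 100  99
   97  94]
 [118 117 116 115 116 115 114 113 113 111 110 109 109 108 107 105 105 103
  101 101]
 [120 119 119 118 117 116 116 115 115 114 114 113 112 111 109 109 108 106
  106 105]
 [122 121 121 120 120 120 118 118 116 116 116 115 114 113 113 112 111 110
  109 109]
 [124 124 123 121 122 121 120 120 119 119 118 118 117 116 116 115 114 114
  112 111]
 [126 125 125 124 124 122 123 121 120 120 120 120 119 118 118 117 116 116
  116 115]]
[[218.2, 195.2], [229.6, 194.5], [223.8, 192.6], [224.0, 197.2], [224.3, 201.7]]
t 6.8 tcp [ 520.9 -122.7   62.9] yaw 0.056 tz [-0.  0. -1.] F [-0.2 -0.8 -2.1] w 23.8 q [-0.3   0.45  1.71 -0.    0.98  1.22]
```

View pics/ent.png

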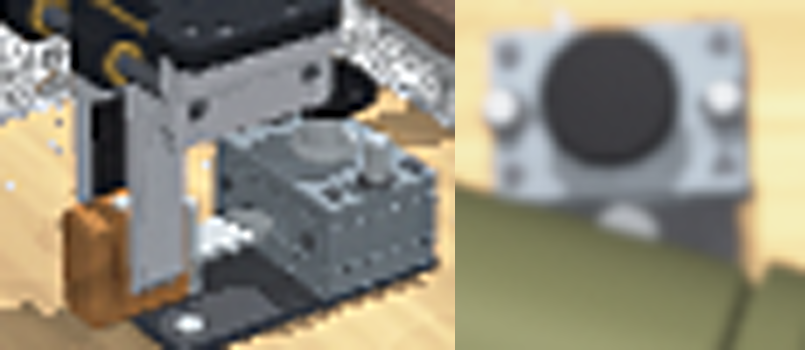

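The scene part shows the blade tip at the housing front. In the top image, the blade's centre column is 223.9–224.1 and the unit's midline is at 223.9. It is aligned, so I'll insert.

Request:
jog_arm([
  {"xyz": [0.002, 0, 0], "angular": [0, 0, 0], "fingers": 0},
  {"xyz": [0.002, 0, 0], "angular": [0, 0, 0], "fingers": 0},
  {"xyz": [0.002, 0, 0], "angular": [0, 0, 0], "fingers": 0},
  {"xyz": [0.002, 0, 0], "angular": [0, 0, 0], "fingers": 0},
  {"xyz": [0.002, 0, 0], "angular": [0, 0, 0], "fingers": 0},
  {"xyz": [0.002, 0, 0], "angular": [0, 0, 0], "fingers": 0},
  {"xyz": [0.002, 0, 0], "angular": [0, 0, 0], "fingers": 0},
  {"xyz": [0.002, 0, 0], "angular": [0, 0, 0], "fingers": 0},
  {"xyz": [0, 0, 0], "angular": [0, 0, 0], "fingers": 0},
  {"xyz": [0, 0, 0], "angular": [0, 0, 0], "fingers": 0},
])

```text
time_s: 7.63
tool_pos: [536.8, -121.9, 62.9]
orientation: [-3.14, -0.088, 0.0]
ft_force: [-1.6, -0.3, -2.0]
gripper_width: 24.0
```

Request:
jog_arm([
  {"xyz": [0.002, 0, 0], "angular": [0, 0, 0], "fingers": 0},
  {"xyz": [0.002, 0, 0], "angular": [0, 0, 0], "fingers": 0},
  {"xyz": [0.002, 0, 0], "angular": [0, 0, 0], "fingers": 0},
  {"xyz": [0.002, 0, 0], "angular": [0, 0, 0], "fingers": 0},
  {"xyz": [0.002, 0, 0], "angular": [0, 0, 0], "fingers": 0},
  {"xyz": [0.002, 0, 0], "angular": [0, 0, 0], "fingers": 0},
  {"xyz": [0.002, 0, 0], "angular": [0, 0, 0], "fingers": 0},
  {"xyz": [0.002, 0, 0], "angular": [0, 0, 0], "fingers": 0},
  {"xyz": [0, 0, 0], "angular": [0, 0, 0], "fingers": 0},
  {"xyz": [0, 0, 0], "angular": [0, 0, 0], "fingers": 0},
])

```text
time_s: 8.47
tool_pos: [552.8, -121.0, 62.9]
orientation: [-3.14, -0.088, 0.0]
ft_force: [-1.3, 0.2, -0.8]
gripper_width: 23.7
```

Request:
jog_arm([
  {"xyz": [0.001, 0, 0.0005], "angular": [0, 0, 0], "fingers": 0},
  {"xyz": [0.001, 0, 0.0005], "angular": [0, 0, 0], "fingers": 0},
  {"xyz": [0.001, 0, 0.0005], "angular": [0, 0, 0], "fingers": 0},
  {"xyz": [0.001, 0, 0.0005], "angular": [0, 0, 0], "fingers": 0},
  {"xyz": [0, 0, 0.0002], "angular": [0, 0, 0], "fingers": 0},
  {"xyz": [0, 0, 0], "angular": [0, 0, 0], "fingers": 0},
  {"xyz": [0, 0, 0], "angular": [0, 0, 0], "fingers": 0},
  {"xyz": [0, 0, 0], "angular": [0, 0, 0], "fingers": 0},
  {"xyz": [0, 0, 0], "angular": [0, 0, 0], "fingers": 0},
  {"xyz": [0, 0, 0], "angular": [0, 0, 0], "fingers": 0},
])

```text
time_s: 9.3
tool_pos: [556.8, -120.8, 60.8]
orientation: [3.14, 0.088, 0.0]
ft_force: [0.1, -0.5, -1.3]
gripper_width: 24.1
```

```bash
python3 -c "
from h import *; st()"
```

```text
t 9.3 tcp [ 556.8 -120.8   60.8] yaw 0.056 tz [ 0. -0. -1.] F [ 0.1 -0.5 -1.3] w 24.1 q [-0.28  0.52  1.61 -0.    1.01  1.24]
```

Now I'll advance to contact in 0.7 mm rows.

Request:
jog_arm([
  {"xyz": [0.0007, 0, 0], "angular": [0, 0, 0], "fingers": 0},
  {"xyz": [0.0007, 0, 0], "angular": [0, 0, 0], "fingers": 0},
  {"xyz": [0.0007, 0, 0], "angular": [0, 0, 0], "fingers": 0},
  {"xyz": [0.0007, 0, 0], "angular": [0, 0, 0], "fingers": 0},
  {"xyz": [0.0007, 0, 0], "angular": [0, 0, 0], "fingers": 0},
  {"xyz": [0, 0, 0], "angular": [0, 0, 0], "fingers": 0},
  {"xyz": [0, 0, 0], "angular": [0, 0, 0], "fingers": 0},
  {"xyz": [0, 0, 0], "angular": [0, 0, 0], "fingers": 0},
  {"xyz": [0, 0, 0], "angular": [0, 0, 0], "fingers": 0},
  {"xyz": [0, 0, 0], "angular": [0, 0, 0], "fingers": 0},
])

```text
time_s: 10.13
tool_pos: [560.3, -120.6, 60.8]
orientation: [3.14, 0.088, 0.0]
ft_force: [-0.3, 0.3, -2.4]
gripper_width: 23.8
```

Request:
jog_arm([
  {"xyz": [0.0005, 0, 0], "angular": [0, 0, 0], "fingers": 0},
  {"xyz": [0.0005, 0, 0], "angular": [0, 0, 0], "fingers": 0},
  {"xyz": [0, 0, 0], "angular": [0, 0, 0], "fingers": 0},
  {"xyz": [0, 0, 0], "angular": [0, 0, 0], "fingers": 0},
  {"xyz": [0, 0, 0], "angular": [0, 0, 0], "fingers": 0},
  {"xyz": [0, 0, 0], "angular": [0, 0, 0], "fingers": 0},
  {"xyz": [0, 0, 0], "angular": [0, 0, 0], "fingers": 0},
  {"xyz": [0, 0, 0], "angular": [0, 0, 0], "fingers": 0},
  {"xyz": [0, 0, 0], "angular": [0, 0, 0], "fingers": 0},
  {"xyz": [0, 0, 0], "angular": [0, 0, 0], "fingers": 0},
])

```text
time_s: 10.97
tool_pos: [561.3, -120.6, 60.8]
orientation: [-3.14, -0.088, 0.0]
ft_force: [-1.3, 0.1, -1.2]
gripper_width: 23.9
```

Request:
jog_arm([
  {"xyz": [0.0005, 0, 0], "angular": [0, 0, 0], "fingers": 0},
  {"xyz": [0.0005, 0, 0], "angular": [0, 0, 0], "fingers": 0},
  {"xyz": [0, 0, 0], "angular": [0, 0, 0], "fingers": 0},
  {"xyz": [0, 0, 0], "angular": [0, 0, 0], "fingers": 0},
  {"xyz": [0, 0, 0], "angular": [0, 0, 0], "fingers": 0},
  {"xyz": [0, 0, 0], "angular": [0, 0, 0], "fingers": 0},
  {"xyz": [0, 0, 0], "angular": [0, 0, 0], "fingers": 0},
  {"xyz": [0, 0, 0], "angular": [0, 0, 0], "fingers": 0},
  {"xyz": [0, 0, 0], "angular": [0, 0, 0], "fingers": 0},
  {"xyz": [0, 0, 0], "angular": [0, 0, 0], "fingers": 0},
])

```text
time_s: 11.8
tool_pos: [561.5, -120.4, 60.7]
orientation: [-3.14, -0.088, 0.003]
ft_force: [-9.0, 0.2, 3.3]
gripper_width: 24.1
```

Request:
jog_arm([
  {"xyz": [0.0005, 0, 0], "angular": [0, 0, 0], "fingers": 0},
  {"xyz": [0.0005, 0, 0], "angular": [0, 0, 0], "fingers": 0},
  {"xyz": [0, 0, 0], "angular": [0, 0, 0], "fingers": 0},
  {"xyz": [0, 0, 0], "angular": [0, 0, 0], "fingers": 0},
  {"xyz": [0, 0, 0], "angular": [0, 0, 0], "fingers": 0},
  {"xyz": [0, 0, 0], "angular": [0, 0, 0], "fingers": 0},
  {"xyz": [0, 0, 0], "angular": [0, 0, 0], "fingers": 0},
  {"xyz": [0, 0, 0], "angular": [0, 0, 0], "fingers": 0},
  {"xyz": [0, 0, 0], "angular": [0, 0, 0], "fingers": 0},
  {"xyz": [0, 0, 0], "angular": [0, 0, 0], "fingers": 0},
])

```text
time_s: 12.63
tool_pos: [561.7, -120.3, 60.7]
orientation: [-3.14, -0.087, 0.006]
ft_force: [-14.3, 1.1, 8.4]
gripper_width: 24.1
```

Home contact was felt at TCP x ≈ 561.4, which is where it was predicted (unit x = -25). I'll relax the push, then seat the gauge on the plate.

Request:
jog_arm([
  {"xyz": [-0.0012, 0, 0], "angular": [0, 0, 0], "fingers": 0},
  {"xyz": [0, 0, 0.0003], "angular": [0, 0, 0], "fingers": 0},
  {"xyz": [0, 0, 0.0002], "angular": [0, 0, 0], "fingers": 0},
  {"xyz": [0, 0, 0], "angular": [0, 0, 0], "fingers": 0},
  {"xyz": [0, 0, 0], "angular": [0, 0, 0], "fingers": 0},
  {"xyz": [0, 0, 0], "angular": [0, 0, 0], "fingers": 0},
  {"xyz": [0, 0, 0], "angular": [0, 0, 0], "fingers": 0},
  {"xyz": [0, 0, 0], "angular": [0, 0, 0], "fingers": 0},
  {"xyz": [0, 0, 0], "angular": [0, 0, 0], "fingers": 0},
  {"xyz": [0, 0, 0], "angular": [0, 0, 0], "fingers": 0},
])

```text
time_s: 13.47
tool_pos: [561.7, -120.5, 60.4]
orientation: [-3.14, -0.088, 0.002]
ft_force: [-7.7, 0.2, 4.5]
gripper_width: 23.8
```

```bash
python3 -c "
from h import *; st()"
```

```text
t 13.47 tcp [ 561.7 -120.5   60.4] yaw 0.056 tz [-0.001  0.    -1.   ] F [-7.7  0.2  4.5] w 23.8 q [-0.27  0.53  1.59 -0.    1.02  1.24]
```

Request:
jog_arm([
  {"xyz": [0, 0, 0], "angular": [0, 0, 0], "fingers": 0.3},
  {"xyz": [0, 0, 0], "angular": [0, 0, 0], "fingers": 0.35},
  {"xyz": [0, 0, 0], "angular": [0, 0, 0], "fingers": 0.45},
  {"xyz": [0, 0, 0], "angular": [0, 0, 0], "fingers": 0.6},
  {"xyz": [0, 0, 0], "angular": [0, 0, 0], "fingers": 0.6},
  {"xyz": [0, 0, 0], "angular": [0, 0, 0], "fingers": 0.6},
  {"xyz": [0, 0, 0], "angular": [0, 0, 0], "fingers": 0.6},
  {"xyz": [0, 0, -0.005], "angular": [0, 0, 0], "fingers": 0.6},
  {"xyz": [0, 0, -0.01], "angular": [0, 0, 0], "fingers": 0.6},
  {"xyz": [0, 0, 0], "angular": [0, 0, 0], "fingers": 0.6},
])

```text
time_s: 14.3
tool_pos: [563.0, -120.7, 77.5]
orientation: [3.14, 0.088, 0.004]
ft_force: [1.4, -0.5, -0.5]
gripper_width: 56.3
```

Request:
jog_arm([
  {"xyz": [0, 0, -0.015], "angular": [0, 0, 0], "fingers": 0.6},
  {"xyz": [0, 0, -0.03], "angular": [0, 0, 0], "fingers": 0.6},
  {"xyz": [0, 0, -0.03], "angular": [0, 0, 0], "fingers": 0.6},
  {"xyz": [-0.03, 0, -0.02], "angular": [0, 0, 0], "fingers": 0.6},
  {"xyz": [-0.04, 0, 0], "angular": [0, 0, 0], "fingers": 0.6},
  {"xyz": [-0.04, 0, 0], "angular": [0, 0, 0], "fingers": 0.6},
  {"xyz": [-0.03, 0, 0], "angular": [0, 0, 0], "fingers": 0.3},
  {"xyz": [-0.01, 0, 0], "angular": [0, 0, 0], "fingers": 0},
  {"xyz": [0, 0, 0], "angular": [0, 0, 0], "fingers": 0},
  {"xyz": [0, 0, 0], "angular": [0, 0, 0], "fingers": 0},
])

```text
time_s: 15.13
tool_pos: [413.1, -129.1, 171.0]
orientation: [3.14, 0.087, 0.003]
ft_force: [0.4, -0.9, -0.8]
gripper_width: 33.0
```

```bash
python3 - <<'E'
from h import *
from plant import imaging,outline_of
st(); U=[586.4,-118.4,.05]; c,s=np.cos(.05),np.sin(.05); G=[586.4-25*c,-118.4-25*s,.05]
ims=[]
for cm,b in (("scene",(215,165,280,225)),("top",(200,165,250,225))):
    S=imaging.snapshot(cm); overlay(S,[],"pics/t.png",*b,7); a=cv2.imread("pics/t.png")
    d=outline_of(cm,"gap_gauge")
    if d: f=fit(S,GAUGE,d[0]["region"],G,33); print(cm,d[0]["conf"],f.x,f.fun,"exp",G)
    ims.append(a)
cv2.imwrite("pics/home.png",np.hstack(ims))
E
```

```text
t 15.13 tcp [ 413.1 -129.1  171. ] yaw 0.055 tz [ 0.002 -0.001 -1.   ] F [ 0.4 -0.9 -0.8] w 33.0 q [-0.39  0.09  1.89  0.    1.16  1.13]
scene 0.73 [ 5.55839122e+02 -1.24048210e+02  4.54903131e-01] 0.207973174366617 exp [np.float64(561.4312434901258), np.float64(-119.64947923176696), 0.05]
top 0.72 [ 5.59297556e+02 -1.19760755e+02  3.47436006e-02] 0.3816306483300589 exp [np.float64(561.4312434901258), np.float64(-119.64947923176696), 0.05]
```

View pics/home.png

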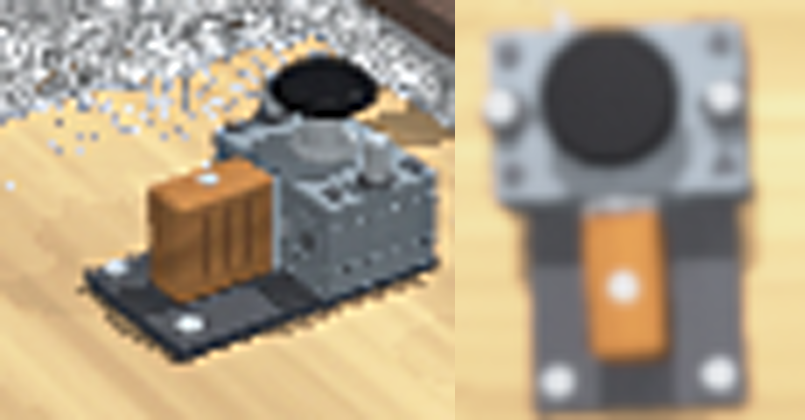

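The gauge stands on the plate with its face against the housing in both views: steel plate at (275,235) in scene and (622,203) in top. The fit above included the hidden blade, so I'll repeat it with the block only.

```bash
python3 - <<'E'
from h import *
from plant import imaging,outline_of
G=[561.4,-119.6,.05]
for cm in ("scene","top"):
    S=imaging.snapshot(cm); d=outline_of(cm,"gap_gauge")
    if d: f=fit(S,GAUGE[:1],d[0]["region"],G,33); print(cm,f.x,f.fun)
u=np.array([586.4,-118.4])+27*np.array([np.cos(.05),np.sin(.05)]); print(u); go([*u,150])
E
```

```text
top [ 5.60637222e+02 -1.19647466e+02  4.66228988e-02] 0.0862115855316834
[ 613.36625703 -117.05056243]
t 15.53 tcp [ 412.6 -128.8  170. ] yaw 0.056 tz [-0.  0. -1.] F [0.9 0.8 0.1] w 2.1 q [-0.39  0.09  1.9   0.    1.16  1.13]
shift tool [201.1  -0.4  19.9]
```

Request:
jog_arm([
  {"xyz": [0.029, -0.001, 0], "angular": [0, 0, 0], "fingers": 0},
  {"xyz": [0.029, 0, 0], "angular": [0, 0, 0], "fingers": 0},
  {"xyz": [0.029, 0, 0], "angular": [0, 0, 0], "fingers": 0},
  {"xyz": [0, 0, 0.035], "angular": [0, 0, 0], "fingers": 0},
  {"xyz": [0, 0, 0.035], "angular": [0, 0, 0], "fingers": 0},
  {"xyz": [0, 0, 0.03], "angular": [0, 0, 0], "fingers": 0},
  {"xyz": [0, 0, 0.01], "angular": [0, 0, 0], "fingers": 0},
  {"xyz": [0, 0, 0], "angular": [0, 0, 0], "fingers": 0},
  {"xyz": [0.01, 0, 0], "angular": [0, 0, 0], "fingers": 0},
  {"xyz": [0.01, 0, 0], "angular": [0, 0, 0], "fingers": 0},
])

```text
time_s: 16.37
tool_pos: [520.2, -122.2, 62.3]
orientation: [3.14, 0.087, 0.003]
ft_force: [0.5, 0.2, 0.5]
gripper_width: 0.5
```

Request:
jog_arm([
  {"xyz": [0.001, 0, 0], "angular": [0, 0, 0], "fingers": 0},
  {"xyz": [0.001, 0, 0], "angular": [0, 0, 0], "fingers": 0},
  {"xyz": [0.001, 0, 0], "angular": [0, 0, 0], "fingers": 0},
  {"xyz": [0.001, 0, 0], "angular": [0, 0, 0], "fingers": 0},
  {"xyz": [0.001, 0, 0], "angular": [0, 0, 0], "fingers": 0},
  {"xyz": [0.001, 0, 0], "angular": [0, 0, 0], "fingers": 0},
  {"xyz": [0, 0, 0], "angular": [0, 0, 0], "fingers": 0},
  {"xyz": [0, 0, 0], "angular": [0, 0, 0], "fingers": 0},
  {"xyz": [0, 0, 0], "angular": [0, 0, 0], "fingers": 0},
  {"xyz": [0, 0, 0], "angular": [0, 0, 0], "fingers": 0},
])

```text
time_s: 17.2
tool_pos: [525.0, -121.5, 60.2]
orientation: [-3.14, -0.088, 0.0]
ft_force: [0.3, -0.3, -0.4]
gripper_width: 0.3
```

Request:
jog_arm([
  {"xyz": [0.0005, 0, 0], "angular": [0, 0, 0], "fingers": 0},
  {"xyz": [0.0005, 0, 0], "angular": [0, 0, 0], "fingers": 0},
  {"xyz": [0.0005, 0, 0], "angular": [0, 0, 0], "fingers": 0},
  {"xyz": [0.0005, 0, 0], "angular": [0, 0, 0], "fingers": 0},
  {"xyz": [0.0005, 0, 0], "angular": [0, 0, 0], "fingers": 0},
  {"xyz": [0.0005, 0, 0], "angular": [0, 0, 0], "fingers": 0},
  {"xyz": [0, 0, 0], "angular": [0, 0, 0], "fingers": 0},
  {"xyz": [0, 0, 0], "angular": [0, 0, 0], "fingers": 0},
  {"xyz": [0, 0, 0], "angular": [0, 0, 0], "fingers": 0},
  {"xyz": [0, 0, 0], "angular": [0, 0, 0], "fingers": 0},
])

```text
time_s: 18.03
tool_pos: [526.6, -121.4, 60.2]
orientation: [-3.14, -0.088, 0.006]
ft_force: [-14.3, -0.7, 11.2]
gripper_width: 0.5
```

Request:
jog_arm([
  {"xyz": [0.0005, 0, 0], "angular": [0, 0, 0], "fingers": 0},
  {"xyz": [0.0005, 0, 0], "angular": [0, 0, 0], "fingers": 0},
  {"xyz": [0, 0, 0], "angular": [0, 0, 0], "fingers": 0},
  {"xyz": [0, 0, 0], "angular": [0, 0, 0], "fingers": 0},
  {"xyz": [0, 0, 0], "angular": [0, 0, 0], "fingers": 0},
  {"xyz": [0, 0, 0], "angular": [0, 0, 0], "fingers": 0},
  {"xyz": [0, 0, 0], "angular": [0, 0, 0], "fingers": 0},
  {"xyz": [0, 0, 0], "angular": [0, 0, 0], "fingers": 0},
  {"xyz": [0, 0, 0], "angular": [0, 0, 0], "fingers": 0},
  {"xyz": [0, 0, 0], "angular": [0, 0, 0], "fingers": 0},
])

```text
time_s: 18.87
tool_pos: [526.6, -121.4, 60.2]
orientation: [-3.14, -0.088, 0.01]
ft_force: [-23.7, -1.5, 16.9]
gripper_width: 0.6
```

The block didn't move under 14–24 N, so it is fully home. I'll back off, rise and go over the button.

Request:
jog_arm([
  {"xyz": [-0.005, 0, 0], "angular": [0, 0, 0], "fingers": 0},
  {"xyz": [-0.01, 0, 0], "angular": [0, 0, 0], "fingers": 0},
  {"xyz": [0, 0, -0.035], "angular": [0, 0, 0], "fingers": 0},
  {"xyz": [0, 0, -0.035], "angular": [0, 0, 0], "fingers": 0},
  {"xyz": [0, 0, -0.01], "angular": [0, 0, 0], "fingers": 0},
  {"xyz": [0.03, 0, 0], "angular": [0, 0, 0], "fingers": 0},
  {"xyz": [0.03, 0, 0], "angular": [0, 0, 0], "fingers": 0},
  {"xyz": [0.03, 0, 0], "angular": [0, 0, 0], "fingers": 0},
  {"xyz": [0.01, 0, 0], "angular": [0, 0, 0], "fingers": 0},
  {"xyz": [0, 0, 0], "angular": [0, 0, 0], "fingers": 0},
])

```text
time_s: 19.7
tool_pos: [615.3, -116.2, 139.2]
orientation: [-3.14, -0.089, 0.0]
ft_force: [-0.9, -0.5, -0.4]
gripper_width: 0.4
```

```bash
python3 -c "
from h import *; go([613.4,-117,121])"
```

```text
t 19.7 tcp [ 615.3 -116.2  139.2] yaw 0.057 tz [-0.  0. -1.] F [-0.9 -0.5 -0.4] w 0.4 q [-0.25  0.54  1.38  0.    1.23  1.27]
shift tool [-1.9  0.7 18.2]
```

Request:
jog_arm([
  {"xyz": [-0.002, 0.0007, 0.005], "angular": [0, 0, 0], "fingers": 0},
  {"xyz": [0, 0, 0.005], "angular": [0, 0, 0], "fingers": 0},
  {"xyz": [0, 0, 0.004], "angular": [0, 0, 0], "fingers": 0},
  {"xyz": [0, 0, 0.002], "angular": [0, 0, 0], "fingers": 0},
  {"xyz": [0, 0, 0], "angular": [0, 0, 0], "fingers": 0},
  {"xyz": [0, 0, 0], "angular": [0, 0, 0], "fingers": 0},
  {"xyz": [0, 0, 0], "angular": [0, 0, 0], "fingers": 0},
  {"xyz": [0, 0, 0], "angular": [0, 0, 0], "fingers": 0},
  {"xyz": [0, 0, 0], "angular": [0, 0, 0], "fingers": 0},
  {"xyz": [0, 0, 0], "angular": [0, 0, 0], "fingers": 0},
])

```text
time_s: 20.53
tool_pos: [612.0, -117.4, 124.4]
orientation: [3.14, 0.088, 0.0]
ft_force: [-0.7, 0.1, 0.5]
gripper_width: 0.7
```

Request:
jog_arm([
  {"xyz": [0, 0, 0.001], "angular": [0, 0, 0], "fingers": 0},
  {"xyz": [0, 0, 0.001], "angular": [0, 0, 0], "fingers": 0},
  {"xyz": [0, 0, 0.001], "angular": [0, 0, 0], "fingers": 0},
  {"xyz": [0, 0, 0], "angular": [0, 0, 0], "fingers": 0},
  {"xyz": [0, 0, 0], "angular": [0, 0, 0], "fingers": 0},
  {"xyz": [0, 0, 0], "angular": [0, 0, 0], "fingers": 0},
  {"xyz": [0, 0, 0], "angular": [0, 0, 0], "fingers": 0},
  {"xyz": [0, 0, 0], "angular": [0, 0, 0], "fingers": 0},
  {"xyz": [0, 0, 0], "angular": [0, 0, 0], "fingers": 0},
  {"xyz": [0, 0, 0], "angular": [0, 0, 0], "fingers": 0},
])

```text
time_s: 21.37
tool_pos: [612.0, -117.4, 121.3]
orientation: [3.14, 0.088, 0.0]
ft_force: [-0.0, -0.3, 0.5]
gripper_width: 0.2
```

Request:
jog_arm([
  {"xyz": [0, 0, 0.001], "angular": [0, 0, 0], "fingers": 0},
  {"xyz": [0, 0, 0.001], "angular": [0, 0, 0], "fingers": 0},
  {"xyz": [0, 0, 0], "angular": [0, 0, 0], "fingers": 0},
  {"xyz": [0, 0, 0], "angular": [0, 0, 0], "fingers": 0},
  {"xyz": [0, 0, 0], "angular": [0, 0, 0], "fingers": 0},
  {"xyz": [0, 0, 0], "angular": [0, 0, 0], "fingers": 0},
  {"xyz": [0, 0, 0], "angular": [0, 0, 0], "fingers": 0},
  {"xyz": [0, 0, 0], "angular": [0, 0, 0], "fingers": 0},
  {"xyz": [0, 0, 0], "angular": [0, 0, 0], "fingers": 0},
  {"xyz": [0, 0, 0], "angular": [0, 0, 0], "fingers": 0},
])

```text
time_s: 22.2
tool_pos: [612.0, -117.4, 119.3]
orientation: [-3.14, -0.088, -0.0]
ft_force: [0.3, 0.1, 0.8]
gripper_width: 0.4
```

Request:
jog_arm([
  {"xyz": [0, 0, 0.001], "angular": [0, 0, 0], "fingers": 0},
  {"xyz": [0, 0, 0.001], "angular": [0, 0, 0], "fingers": 0},
  {"xyz": [0, 0, 0.001], "angular": [0, 0, 0], "fingers": 0},
  {"xyz": [0, 0, 0], "angular": [0, 0, 0], "fingers": 0},
  {"xyz": [0, 0, 0], "angular": [0, 0, 0], "fingers": 0},
  {"xyz": [0, 0, 0], "angular": [0, 0, 0], "fingers": 0},
  {"xyz": [0, 0, 0], "angular": [0, 0, 0], "fingers": 0},
  {"xyz": [0, 0, 0], "angular": [0, 0, 0], "fingers": 0},
  {"xyz": [0, 0, 0], "angular": [0, 0, 0], "fingers": 0},
  {"xyz": [0, 0, 0], "angular": [0, 0, 0], "fingers": 0},
])

```text
time_s: 23.03
tool_pos: [612.0, -117.4, 116.3]
orientation: [3.14, 0.088, 0.0]
ft_force: [-1.3, 0.8, 2.6]
gripper_width: 0.3
```

Request:
jog_arm([
  {"xyz": [0, 0, 0.001], "angular": [0, 0, 0], "fingers": 0},
  {"xyz": [0, 0, 0.001], "angular": [0, 0, 0], "fingers": 0},
  {"xyz": [0, 0, 0.001], "angular": [0, 0, 0], "fingers": 0},
  {"xyz": [0, 0, 0.001], "angular": [0, 0, 0], "fingers": 0},
  {"xyz": [0, 0, 0], "angular": [0, 0, 0], "fingers": 0},
  {"xyz": [0, 0, 0], "angular": [0, 0, 0], "fingers": 0},
  {"xyz": [0, 0, 0], "angular": [0, 0, 0], "fingers": 0},
  {"xyz": [0, 0, 0], "angular": [0, 0, 0], "fingers": 0},
  {"xyz": [0, 0, 0], "angular": [0, 0, 0], "fingers": 0},
  {"xyz": [0, 0, 0], "angular": [0, 0, 0], "fingers": 0},
])

```text
time_s: 23.87
tool_pos: [612.0, -117.4, 112.5]
orientation: [3.14, 0.088, 0.0]
ft_force: [-1.9, 0.3, 7.3]
gripper_width: 0.3
```

Request:
jog_arm([
  {"xyz": [0, 0, 0.001], "angular": [0, 0, 0], "fingers": 0},
  {"xyz": [0, 0, 0.001], "angular": [0, 0, 0], "fingers": 0},
  {"xyz": [0, 0, 0.001], "angular": [0, 0, 0], "fingers": 0},
  {"xyz": [0, 0, 0], "angular": [0, 0, 0], "fingers": 0},
  {"xyz": [0, 0, 0], "angular": [0, 0, 0], "fingers": 0},
  {"xyz": [0, 0, 0], "angular": [0, 0, 0], "fingers": 0},
  {"xyz": [0, 0, 0], "angular": [0, 0, 0], "fingers": 0},
  {"xyz": [0, 0, 0], "angular": [0, 0, 0], "fingers": 0},
  {"xyz": [0, 0, 0], "angular": [0, 0, 0], "fingers": 0},
  {"xyz": [0, 0, 0], "angular": [0, 0, 0], "fingers": 0},
])

```text
time_s: 24.7
tool_pos: [612.1, -117.4, 109.8]
orientation: [3.14, 0.088, 0.001]
ft_force: [-3.1, 0.3, 8.9]
gripper_width: 0.4
```

```bash
python3 - <<'E'
from h import *
from plant import imaging,robot
F=[];Z=[]
for i in range(8):
    S=imaging.snapshot("scene"); s=robot.get_state(); F.append(s["ft_force"][2]); Z.append(s["tool_pos"][2])
print(np.mean(F),np.std(F),np.mean(Z)); st()
U=[586.4,-118.4,.05]
overlay(S,[(UNIT[:2]+[cyl(27,0,22,58,70),cyl(27,34,5,50,70),cyl(27,-34,5,50,70)],U,25,(0,0,255))],"pics/press.png",225,155,285,205,12)
E
```

```text
9.364088037748346 0.4774033018363442 109.82101501448466
t 25.1 tcp [ 612.1 -117.4  109.8] yaw 0.056 tz [ 0.001 -0.    -1.   ] F [-3.3  1.1  9.4] w 0.1 q [-0.25  0.56  1.41  0.    1.17  1.27]
```

View pics/press.png

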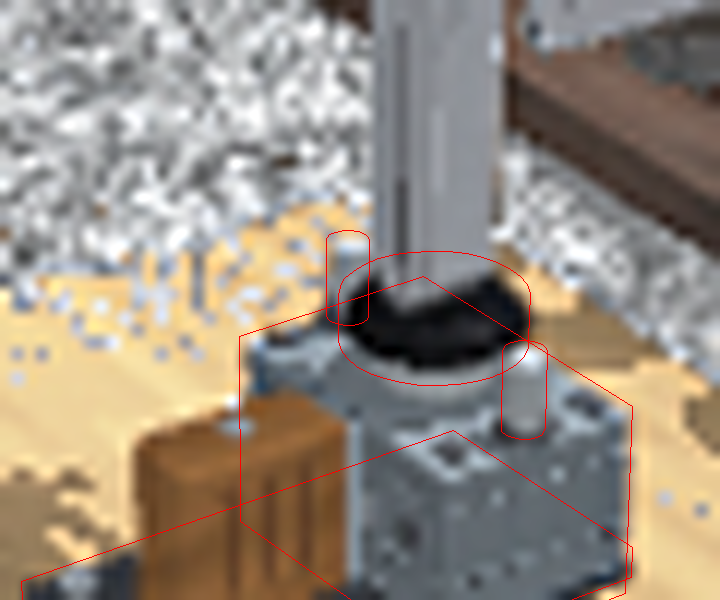

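The scene shows the shut fingers on the button head at (440,310), level with the posts, and the gauge flush on the housing. At TCP z 109.8 (11.2 mm of travel) the mean force is 9.4 N and the spring model gives 9.6 N. There are 0.8 mm to go.

Request:
jog_arm([
  {"xyz": [0, 0, 0.0005], "angular": [0, 0, 0], "fingers": 0},
  {"xyz": [0, 0, 0.0004], "angular": [0, 0, 0], "fingers": 0},
  {"xyz": [0, 0, 0], "angular": [0, 0, 0], "fingers": 0},
  {"xyz": [0, 0, 0], "angular": [0, 0, 0], "fingers": 0},
  {"xyz": [0, 0, 0], "angular": [0, 0, 0], "fingers": 0},
  {"xyz": [0, 0, 0], "angular": [0, 0, 0], "fingers": 0},
  {"xyz": [0, 0, 0], "angular": [0, 0, 0], "fingers": 0},
  {"xyz": [0, 0, 0], "angular": [0, 0, 0], "fingers": 0},
  {"xyz": [0, 0, 0], "angular": [0, 0, 0], "fingers": 0},
  {"xyz": [0, 0, 0], "angular": [0, 0, 0], "fingers": 0},
])

```text
time_s: 25.93
tool_pos: [612.1, -117.4, 109.0]
orientation: [3.14, 0.088, 0.001]
ft_force: [-2.9, 0.8, 9.4]
gripper_width: 0.4
```

```bash
python3 - <<'E'
from h import *
from plant import imaging,robot
F=[];Z=[]
for i in range(10):
    S=imaging.snapshot("scene"); s=robot.get_state(); F.append(s["ft_force"][2]); Z.append(s["tool_pos"][2])
print(np.mean(F),np.std(F),np.mean(Z)); st()
E
```

```text
9.781152226851285 0.6460026940090392 109.01388170690475
t 26.43 tcp [ 612.1 -117.4  109. ] yaw 0.056 tz [ 0.001 -0.    -1.   ] F [-2.9  0.7  8.9] w 0.8 q [-0.25  0.56  1.41  0.    1.17  1.27]
```

```bash
python3 -c "
from plant import robot
print(robot.sign_off())"
```

```text
the job is handed in; nothing more can be done
None
```

The gauge is home in the contact gap and released, and the palm button is held down at about 12 mm. I handed the job in at about 26.4 s, with the arm still holding the button.

- **Gauge:** I took the narrow-bladed gauge by its handle and slid the blade in. Contact came at TCP x ≈ 561.4, where the unit's position predicted it. After letting go, I pushed on the back of the block with shut fingers. It did not move under 14–24 N.
- **Position check:** The top camera put the gauge at x = 560.6 against 561.4 expected, with yaw 0.047 against 0.05. The scene camera's check gave no usable result: the first fit was poor because it included the hidden blade, and the second look did not detect the gauge.
- **Button:** At the end the TCP was at z = 109.0, so the fingertips were at 95, level with the post tops, which is 12.0 mm of travel. The mean force was 9.8 N against about 10.5 N expected. That would fit roughly 11.4 mm of travel, but the reading scatters by about 0.6 N, so I went by the position.
- **Other things:** I did not touch the broad gauge, the tin or the former, and I did not check them again at the end.

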